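# Slacken the knurled clamp nut on the brake-disc stand

## Task

The brake disc on the bench stand is clamped down by the wide knurled nut on top of it. Slacken that nut by two full turns (anticlockwise seen from above) by rolling its knurled rim round with a fingertip from outside, without pinching it or taking hold of it, and leave it there on its thread. Do not disturb the dial gauge that is set on the disc, nor move anything else on the bench.

Things in the scene. Friction and masses are not known exactly. Their poses are not given: they have to be found in the camera images.
- nut_top (a point): Centre of the top plane of the clamp nut: bright steel disc 110 mm across, 26 mm tall, straight-knurled rim (plain cylinder, radius 55 mm, from 3 to 23 mm above its underside), with a black engraved radial index line (23 x 5 mm) on its upper face. Lies on the vertical turning axis, 124 mm above the bench when tight; x points along the index line and turns with the nut, z is up.
- clamp_nut (a joint): Angle (rad) the nut is slackened: 0 tight (every start), grows anticlockwise seen from above, 6.283 per full turn, range 0 to 25.1; rises 3 mm a turn. Turns stiffly (0.12 N m: 2.2 N along the rim), stays where left; the spindle is locked. A fingertip pressed inward on the rim with about 5 to 15 N and moved along it carries the rim by friction.
- stand: Grey stand bolted to the bench, with the brake disc; origin on the nut's axis at bench height. Disc face 56 mm above the bench, radius 148 mm; its dark hat, radius 84 mm, top at 78 mm; then a cone and a ring of radius 42 mm up to the nut's underside at 98 mm. Spindle end, 30 mm thick, rises through the nut to 142 mm. Beside the nut's rim all is free above the hat.
- gauge_dial (a point): Centre of the dial face (38 mm across, facing up, 112 mm above the bench) of a lever dial gauge on a magnetic base, its stylus on the disc. The dial lies 169 mm from the nut's axis, nothing of it nearer than 133 mm; its post, 235 mm from the axis, is 136 mm tall. Its x axis points away from the nut. Loose: must stay put.
- cone_large: Loose steel centring cone standing near the stand, 68 mm in diameter, 40 mm tall; origin at the centre of its underside. Leave alone.
- cone_small: Loose steel centring cone standing near the stand, 52 mm in diameter, 34 mm tall; origin at the centre of its underside. Leave alone.
- pad_a: Brake pad lying flat, 52 x 138 x 16 mm; origin at the centre of its underside. Leave alone.
- pad_b: A second brake pad lying flat, 52 x 138 x 16 mm; origin at the centre of its underside. Leave alone.
- spray_can: Upright aluminium spray can, 65 mm in diameter, 175 mm tall; origin at the centre of its underside. Leave alone.
- grease_tin: Round dark grease tin with a steel lid, 84 mm in diameter, 60 mm tall; origin at the centre of its underside. Leave alone.
- socket: Dark impact socket standing upright, 38 mm in diameter, 78 mm tall; origin at the centre of its underside. Leave alone.

How it is judged:
At the end, for the whole second after the job is handed in: The nut rests slackened by two full turns from tight, within a sixth of a turn (60 degrees) either way; the dial gauge is within 6 mm and every other loose thing within 12 mm of where it started (value of joint clamp_nut between 11.519 and 13.614 rad and velocity of joint clamp_nut between -0.1 and 0.1 rad/s and distance of gauge_dial from where it was at the start of the episode below 0.006 m and not (distance of any of cone_large, cone_small, pad_a, pad_b, spray_can, grease_tin, socket from where it was at the start of the episode above 0.012 m)); the robot touches nothing.
It fails at once if the dial gauge is knocked or shifted by more than 6 mm (distance of gauge_dial from where it was at the start of the episode above 0.006 m).
It fails at once if another thing on the bench is moved or lifted by more than 12 mm (distance of any of cone_large, cone_small, pad_a, pad_b, spray_can, grease_tin, socket from where it was at the start of the episode above 0.012 m).
It fails at once if the gripper is lowered astride the nut to take hold of it (grasp point within 45 mm of its axis and less than 14 mm above its top), rather than rolling the rim from outside (horizontal distance between the grasp point and nut_top below 0.045 m and z of the grasp point in the frame of nut_top below 0.014 m).
It also fails if it takes over 64 s, if anything falls off the work surface, if the arm or the gripper's body presses on something with over 40 N, if the wrist force passes 120 N, or if a joint passes its speed limit or range.

## Robot

A 7-joint arm with a two-finger parallel gripper is mounted at the origin on the work surface. World frame = base frame: x ahead of the robot, y to its left, z up, the work surface at z = 0. Lengths are in m, angles in rad, forces in N, time in s.
With the tool pointing down it reaches from about 0.4 to 0.85 m from the base axis. Payload 4.5 kg.
Tool frame: the origin (TCP) lies on the centre line of the jaws, within the pads' length; the fingertips stand r.tip_extent ahead of it and the grasp point (between the pads) is the TCP (r.tip_extent is the distance from the TCP to the fingertips, in m); z points along the fingers, y is the line along which they close (so a half turn about z gives the same grasp; the last joint's range is limited). The gripper opens to 88 mm and grips with 3 to 60 N. Pads are 18 mm wide; open, the fingers measure 123 mm over their backs; the gripper's body (75 mm by 187 mm) begins 45 mm behind the grasp point.
Start: joints at [-1.276, 0.689, -0.195, 1.565, 0.157, 0.902, -0.215], TCP at [0.161, 0.604, 0.222] pointing down, gripper open.
Joint ranges: [-3.01, 3.01], [-0.46, 2.08], [-1.47, 1.51], [0.13, 2.56], [-1, 4.14], [0.04, 2.09], [-2.66, 2.66]. Speed limits (rad/s): [2.57, 2.57, 3.14, 3.14, 3.14, 3.14, 3.14].

## Interface

Orientations are given as a unit quaternion [x, y, z, w].
In Python, from plant import sensors, vision, finish_job, r gives the robot as it stands. The module is installed in compiled form; this text tells all that it offers.
- The arm moves only by the tool step_arm, never from a script. Its argument "steps" is a list of rows, each a list of 2 entries, a list of its own where there are three numbers: the shift along the tool's x, y, z in cm, then the turn, a rotation vector about the tool's x, y, z in degrees. A call has 1 to 12 rows; each row shifts and turns the commanded pose from where the row before left it, along the tool's axes as they then stand; what a row does not reach is not made up. A row lasts 1/8 s, in which the tool goes at most 62.5 mm and 10.7 degrees, less where a joint would pass 70% of its speed; a pose out of reach is approached as far as the arm can. A call with a gripper value outside its range is refused whole. "claw" is the opening, from -1 (shut) to 1 (fully open), set as the call begins (left out, the last holds). The fingers move at their own pace and stop on an object; "grip_force" is the grip in N (left out, the last holds). Time passes only in rows, so rows that do not move let the fingers close. It gives the time, the measured TCP pose, the force, the opening and the grip force at its end, in the units of the state.
- sensors.get_state(): the state, without advancing time (a new reading comes with each control period).
- vision.snapshot(name): name is "side" or "top"; returns a dict with "img" (480x640x3 uint8, red, green, blue), "fx", "fy", "cx", "cy" (pixels), "position" and "rotation" of the camera in the world. Camera axes: x right, y down, z forward; pixel columns grow to the right and rows downward; lengths in m; the calibration is good to about 2 mm. A picture is of the moment at which its call begins. There is no depth.
- finish_job(): hands the job in; it is judged then, once.
The state is a dict: "clock": time; "q": joint angles; "qd": joint speeds; "joint_torque": joint torques, N m; "tool_pos": TCP position; "eef_rot": TCP orientation; "contact_force": force on the tool from outside, world axes, zero at the start; "moment": the same for the moment, N m; "opening": opening from 0.0 (shut) to 1.0 (fully open); "finger_force": force on a finger pad.
Only numpy, scipy, OpenCV 4.12 (cv2) and the standard library are available. Lean on these libraries where they do the work, as an engineer would, in place of code of your own. Each camera call takes 0.05 s, during which the arm holds its last target. There are 200 camera calls.

## Working session

There is one attempt and no reset: what is moved stays moved. The work goes in short steps, Python scripts to look and compute and a tool call to move; the robot and the scene stay as the last step left them, time stands still between calls to the robot, and variables do not carry over. Pictures are saved under pics/ and viewed, at most 10 in all, crops included, and the job is handed in when it is done.

Besides the shell and the picture viewer there is one more tool, called after "Request:" by a JSON object that holds its "name" and its "arguments", one argument or row to a line. step_arm: Moves the arm, as the interface text tells. Its arguments: {"type":"object","properties":{"steps":{"type":"array"},"claw":{"type":"number"},"grip_force":{"type":"number"}},"required":["steps"]}

```bash
mkdir -p pics; python3 - <<'E'
from plant import sensors, vision, r
import cv2,numpy as np
s=sensors.get_state();print({k:np.round(v,3).tolist() for k,v in s.items()},r.tip_extent)
for n in("top","side"):
    c=vision.snapshot(n);cv2.imwrite(f"pics/{n}0.png",c["img"][:,:,::-1])
    print(n,c["fx"],c["fy"],c["cx"],c["cy"],np.round(c["position"],4).tolist(),np.round(c["rotation"],4).tolist())
E
```

```text
{'clock': 0.0, 'q': [-1.276, 0.69, -0.195, 1.566, 0.157, 0.902, -0.215], 'qd': [0.0, 0.001, -0.0, -0.001, -0.0, -0.001, 0.001], 'joint_torque': [0.001, -52.757, -1.267, -15.343, -0.053, 0.007, 0.0], 'tool_pos': [0.161, 0.603, 0.221], 'eef_rot': [0.13, 0.992, -0.001, -0.0], 'contact_force': [0.591, -0.33, 0.751], 'moment': [0.018, 0.04, -0.037], 'finger_force': 0.0, 'opening': 1.001} 0.019
top 517.3265486190646 517.3265486190646 321.3091469204832 235.59652117329355 [0.3909, 0.0003, 1.4351] [-0.7059, 0.706, -0.0381, 0.042]
side 521.7789386677878 521.7789386677878 317.47351924466307 244.7049190105469 [0.1143, -0.7209, 1.0956] [0.903, -0.2538, 0.086, -0.3357]
```

View pics/top0.png

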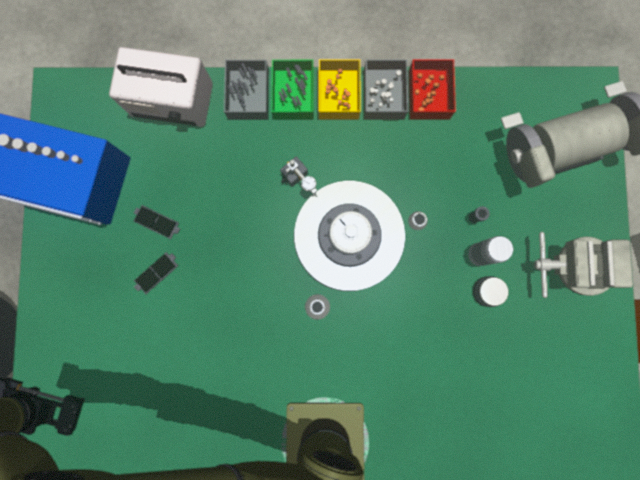

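View pics/side0.png

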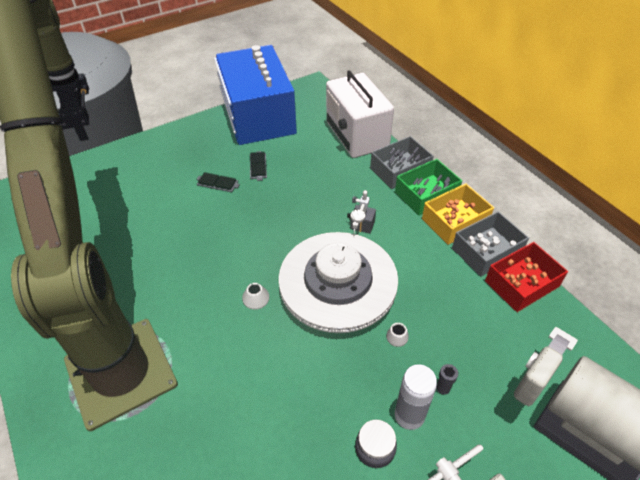

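```bash
cat > h.py <<'E'
import numpy as np, cv2
def back(c,u,v,z):
    R=np.array(c["rotation"]);p=np.array(c["position"])
    d=R@np.array([(u-c["cx"])/c["fx"],(v-c["cy"])/c["fy"],1.]);return p+d*(z-p[2])/d[2]
def proj(c,P):
    q=np.array(c["rotation"]).T@(np.array(P)-c["position"]);return np.array([c["fx"]*q[0]/q[2]+c["cx"],c["fy"]*q[1]/q[2]+c["cy"]])
E
python3 - <<'E'
from plant import vision
from h import *
c=vision.snapshot("top")
g=cv2.cvtColor(c["img"],cv2.COLOR_RGB2HSV)
m=((g[:,:,1]<70)&(g[:,:,2]>130)).astype(np.uint8); m[:175]=0;m[295:]=0;m[:,:290]=0;m[:,408:]=0
ct=max(cv2.findContours(m,0,1)[0],key=cv2.contourArea)[:,0]
W=np.array([back(c,u,v,.056)[:2] for u,v in cv2.convexHull(ct)[:,0]])
A=np.c_[2*W,np.ones(len(W))];s=np.linalg.lstsq(A,(W**2).sum(1),rcond=None)[0]
print("disc",s[:2],np.sqrt(s[2]+s[0]**2+s[1]**2))
for n,u,v,z in [("dial",308,184,.112),("post",292,168,.136),("coneL",317,307,.04),("coneS",419,219,.034)]:print(n,back(c,u,v,z)-np.r_[s[:2],0],back(c,u,v,z))
im=c["img"][165:315,270:430,::-1];im=cv2.resize(im,None,fx=5,fy=5,interpolation=2)[:600*10]
im=cv2.resize(c["img"][160:310,260:450,::-1],None,fx=4,fy=4,interpolation=2)
for a in range(0,360,10):
    for rad,z in((.055,.121),(.148,.056)):
        p=proj(c,[s[0]+rad*np.cos(np.radians(a)),s[1]+rad*np.sin(np.radians(a)),z]); cv2.circle(im,tuple(int(t) for t in ((p-[260,160])*4)),1,(0,0,255),-1)
cv2.imwrite("pics/crop1.png",im)
E
```

```text
Traceback (most recent call last):
  File "h.py", line 4, in back
    d=R@np.array([(u-c["cx"])/c["fx"],(v-c["cy"])/c["fy"],1.]);return p+d*(z-p[2])/d[2]
      ~^~~~~~~~~~~~~~~~~~~~~~~~~~~~~~~~~~~~~~~~~~~~~~~~~~~~~~~
ValueError: matmul: Input operand 1 has a mismatch in its core dimension 0, with gufunc signature (n?,k),(k,m?)->(n?,m?) (size 3 is different from 4)
```

Rotation is a quaternion.

```bash
sed -i 's/np.array(c\["rotation"\])/Rot.from_quat(c["rotation"]).as_matrix()/; 1a from scipy.spatial.transform import Rotation as Rot' h.py
python3 - <<'E'
from plant import vision
from h import *
c=vision.snapshot("top")
g=cv2.cvtColor(c["img"],cv2.COLOR_RGB2HSV)
m=((g[:,:,1]<70)&(g[:,:,2]>130)).astype(np.uint8); m[:175]=0;m[295:]=0;m[:,:290]=0;m[:,408:]=0
m=cv2.morphologyEx(m,cv2.MORPH_OPEN,np.ones((9,9)))
ct=max(cv2.findContours(m,0,1)[0],key=cv2.contourArea)[:,0]
W=np.array([back(c,u,v,.056)[:2] for u,v in cv2.convexHull(ct)[:,0]])
A=np.c_[2*W,np.ones(len(W))];s=np.linalg.lstsq(A,(W**2).sum(1),rcond=None)[0]
print("disc",s[:2],np.sqrt(s[2]+s[0]**2+s[1]**2))
for n,u,v,z in [("dial",308,184,.112),("post",292,168,.136),("coneL",317,307,.04),("coneS",419,219,.034)]:print(n,back(c,u,v,z)-np.r_[s[:2],0],back(c,u,v,z))
im=cv2.resize(c["img"][160:310,260:450,::-1],None,fx=4,fy=4,interpolation=2)
for a in range(0,360,10):
    for rad,z in((.055,.121),(.148,.056)):
        p=proj(c,[s[0]+rad*np.cos(np.radians(a)),s[1]+rad*np.sin(np.radians(a)),z]); cv2.circle(im,tuple(int(t) for t in ((p-[260,160])*4)),1,(0,0,255),-1)
cv2.imwrite("pics/crop1.png",im)
E
```

```text
disc [ 0.55747158 -0.06028534] 0.15482367345570702
dial [0.11921322 0.10253785 0.112     ] [0.6766848  0.04225252 0.112     ]
post [0.15587261 0.14297476 0.136     ] [0.71334419 0.08268942 0.136     ]
coneL [-0.19988096  0.07973228  0.04      ] [0.35759062 0.01944694 0.04      ]
coneS [ 0.03837656 -0.19870332  0.034     ] [ 0.59584814 -0.25898865  0.034     ]
```

View pics/crop1.png

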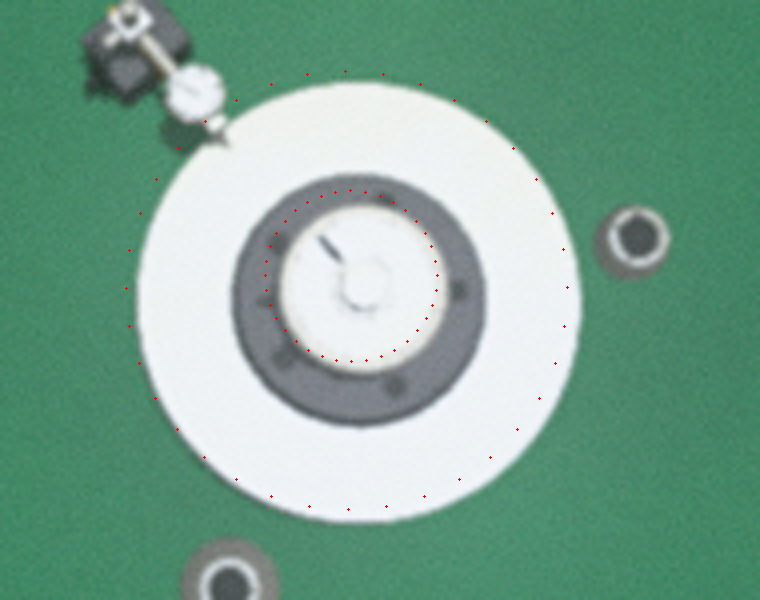

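The picture shows the nut at crop (364.5, 290) and the disc at crop (360, 302); my contour caught the gauge, so I use these readings directly.

```bash
python3 - <<'E'
from plant import vision,sensors
from h import *
c=vision.snapshot("top");d=vision.snapshot("side")
f=lambda x,y,z:back(c,260+x/4-.4,160+y/4-.4,z)
print("disc",f(360,302,.056),"nut",f(364.5,290,.122),"nut rim", f(281,290,.122)-f(448,290,.122))
C=f(364.5,290,.122)[:2]
for n,p in(("dial",f(195,93,.112)),("post",f(130,18,.136)),("styl",f(226,145,.06))):print(n,p,np.hypot(*(p[:2]-C)),np.degrees(np.arctan2(*(p[:2]-C)[::-1])))
i=f(330,248,.124)[:2]-C;print("idx",np.degrees(np.arctan2(i[1],i[0])))
print("side nut centre predicted px",proj(d,[*C,.124]), "disc",proj(d,[*C,.056]),proj(d,[C[0]+.148,C[1],.056]),proj(d,[C[0]-.148,C[1],.056]))
x=d["img"][215:345,265:415,::-1];x=cv2.resize(x,None,fx=4,fy=4,interpolation=2)
for a in range(0,360,10):
    for rad,z in((.055,.122),(.148,.056)):
        p=proj(d,[C[0]+rad*np.cos(np.radians(a)),C[1]+rad*np.sin(np.radians(a)),z]); cv2.circle(x,tuple(int(t) for t in ((p-[265,215])*4)),1,(0,0,255),-1)
cv2.imwrite("pics/crop2.png",x)
s=sensors.get_state();print(Rot.from_quat(s["eef_rot"]).as_matrix().round(3))
E
```

```text
disc [ 0.54912    -0.06801558  0.056     ] nut [ 0.54926678 -0.06766642  0.122     ] nut rim [5.13271566e-05 1.06674756e-01 0.00000000e+00]
dial [0.67973321 0.04135014 0.112     ] 0.17001792920758876 39.88182292118176
post [0.72357828 0.08249985 0.136     ] 0.23007478208098214 40.7443157285566
styl [0.65533348 0.02193465 0.06      ] 0.13884702558205378 40.189837638348
idx 39.34711831242104
side nut centre predicted px [338.34885798 259.5305882 ] disc [337.92855197 276.69371363] [386.27827015 252.58760185] [285.85109456 302.65839464]
[[-0.966  0.258 -0.   ]
 [ 0.258  0.966 -0.001]
 [-0.    -0.001 -1.   ]]
```

View pics/crop2.png

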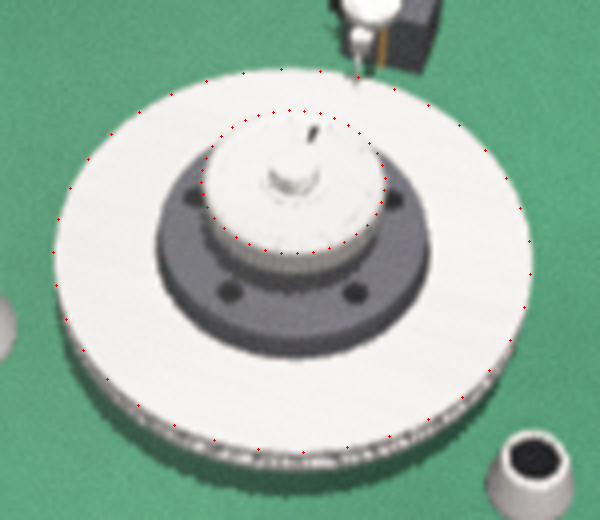

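Request:
{"name": "step_arm", "arguments": {
  "steps": [
    [[-3.9,-4.4,0],[0,0,0]],
    [[-3.9,-4.4,0],[0,0,0]],
    [[-3.9,-4.4,0],[0,0,0]],
    [[-3.9,-4.4,0],[0,0,0]],
    [[-3.9,-4.4,0],[0,0,0]],
    [[-3.9,-4.4,0],[0,0,0]],
    [[-3.9,-4.4,0],[0,0,0]],
    [[-3.9,-4.4,0],[0,0,0]],
    [[-3.9,-4.4,0],[0,0,0]],
    [[-3.9,-4.4,0],[0,0,0]],
    [[-3.9,-4.4,0],[0,0,0]],
    [[-3.9,-4.4,0],[0,0,0]]
  ],
  "claw": -1,
  "grip_force": 20
}}

```text
clock: 1.8
tool_pos: [0.4781, -0.0287, 0.2222]
eef_rot: [0.13, 0.992, 0.0, 0.0]
contact_force: [0.9, 0.8, 0.1]
opening: 0.005
finger_force: 0.0
```

Request:
{"name": "step_arm", "arguments": {
  "steps": [
    [[0,0,0],[0,0,10]],
    [[0,0,0],[0,0,10]],
    [[0,0,0],[0,0,10]],
    [[0,0,0],[0,0,10]],
    [[0,0,0],[0,0,10]],
    [[0,0,0],[0,0,10]],
    [[0,0,0],[0,0,10]],
    [[0,0,0],[0,0,10]],
    [[0,0,0],[0,0,10]]
  ]
}}

```text
clock: 2.92
tool_pos: [0.4773, -0.0268, 0.2221]
eef_rot: [0.795, 0.607, 0.0, 0.0]
contact_force: [-0.4, 0.1, 0.0]
opening: 0.006
finger_force: 0.0
```

```bash
cat >> h.py <<'E'
C=np.array([.549,-.068])
def show():
    from plant import sensors
    s=sensors.get_state();R=Rot.from_quat(s["eef_rot"]).as_matrix();d=np.array(s["tool_pos"])[:2]-C;rho=np.hypot(*d)
    f=np.array(s["contact_force"]);u=d/rho
    print("t%.2f rho%.1f phi%.1f z%.1f inward-x yaw err%.1f yaw%.1f"%(s["clock"],rho*1e3,np.degrees(np.arctan2(d[1],d[0])),s["tool_pos"][2]*1e3,np.degrees(np.arctan2(-u[0]*R[1,0]+u[1]*R[0,0],-u@R[:2,0])),np.degrees(np.arctan2(R[1,0],R[0,0]))),"Frad_out%.1f Fccw%.1f Fz%.1f"%(f[:2]@u,-f[0]*u[1]+f[1]*u[0],f[2]),"q",np.round(s["q"],2),"tilt",R[:,2].round(3),"op",s["opening"])
    return s,R,d
E
python3 -c "
from h import *
show()"
```

```text
t2.92 rho82.7 phi150.1 z222.1 inward-x yaw err104.6 yaw74.7 Frad_out0.4 Fccw0.1 Fz0.0 q [-0.17  0.51  0.19  2.01 -0.16  0.64 -0.14] tilt [ 0.  0. -1.] op 0.006432120907308638
```

Request:
{"name": "step_arm", "arguments": {
  "steps": [
    [[0,0,0],[0,0,10]],
    [[0,0,0],[0,0,10]],
    [[0,0,0],[0,0,10]],
    [[0,0,0],[0,0,10]],
    [[0,0,0],[0,0,10]],
    [[0,0,0],[0,0,10]],
    [[0,0,0],[0,0,10]],
    [[0,0,0],[0,0,10]],
    [[0,0,0],[0,0,10]],
    [[0,0,0],[0,0,10]],
    [[0,0,0],[0,0,4.6]],
    [[0,0,0],[0,0,0]]
  ]
}}

```text
clock: 4.42
tool_pos: [0.4772, -0.0267, 0.2219]
eef_rot: [0.967, -0.254, -0.0, 0.0]
contact_force: [-0.2, 0.1, 0.2]
opening: 0.008
finger_force: 0.0
```

Request:
{"name": "step_arm", "arguments": {
  "steps": [
    [[0,0,3],[0,0,0]],
    [[0,0,3],[0,0,0]],
    [[0,0,3],[0,0,0]],
    [[0,0,1],[0,0,0]],
    [[0,0,0],[0,0,0]],
    [[0.4,0,0],[0,0,0]],
    [[0.4,0,0],[0,0,0]],
    [[0.4,0,0],[0,0,0]],
    [[0,0,0],[0,0,0]],
    [[0,0,0],[0,0,0]]
  ]
}}

```text
clock: 5.68
tool_pos: [0.4875, -0.0328, 0.122]
eef_rot: [0.967, -0.255, -0.0, -0.0]
contact_force: [-1.0, 0.2, 0.4]
opening: 0.003
finger_force: 0.0
```

```bash
python3 -c "
from h import *
show()"
```

```text
t5.67 rho70.9 phi150.2 z122.0 inward-x yaw err0.3 yaw-29.5 Frad_out1.0 Fccw0.3 Fz0.4 q [-0.35  0.76  0.55  2.09 -0.81  0.52 -1.28] tilt [-0.  0. -1.] op 0.002904867637319659
```

Request:
{"name": "step_arm", "arguments": {
  "steps": [
    [[0.3,0,0],[0,0,0]],
    [[0.2,0,0],[0,0,0]],
    [[0,0,0],[0,0,0]]
  ]
}}

```text
clock: 6.05
tool_pos: [0.4922, -0.0354, 0.122]
eef_rot: [0.967, -0.255, 0.0, 0.0]
contact_force: [-0.3, 0.1, 0.4]
opening: 0.005
finger_force: 0.0
```

Request:
{"name": "step_arm", "arguments": {
  "steps": [
    [[0.1,0,0],[0,0,0]],
    [[0,0,0],[0,0,0]]
  ]
}}

```text
clock: 6.3
tool_pos: [0.4929, -0.0358, 0.122]
eef_rot: [0.967, -0.255, 0.0, -0.0]
contact_force: [0.3, -0.5, -0.0]
opening: 0.003
finger_force: 0.0
```

Request:
{"name": "step_arm", "arguments": {
  "steps": [
    [[0.1,0,0],[0,0,0]],
    [[0,0,0],[0,0,0]]
  ]
}}

```text
clock: 6.55
tool_pos: [0.4938, -0.0363, 0.122]
eef_rot: [0.967, -0.255, 0.0, -0.0]
contact_force: [-0.3, 1.1, -0.5]
opening: 0.003
finger_force: 0.0
```

```bash
python3 -c "
from h import *
show()"
```

```text
t6.55 rho63.7 phi150.2 z122.0 inward-x yaw err0.3 yaw-29.5 Frad_out0.8 Fccw-0.8 Fz-0.5 q [-0.35  0.77  0.56  2.07 -0.81  0.53 -1.28] tilt [ 0.  0. -1.] op 0.0033267804265684655
```

Request:
{"name": "step_arm", "arguments": {
  "steps": [
    [[0.1,0,0],[0,0,0]],
    [[0,0,0],[0,0,0]]
  ]
}}

```text
clock: 6.8
tool_pos: [0.4947, -0.0368, 0.122]
eef_rot: [0.967, -0.255, 0.0, -0.0]
contact_force: [-0.5, 0.1, -0.2]
opening: 0.003
finger_force: 0.0
```

Request:
{"name": "step_arm", "arguments": {
  "steps": [
    [[0.1,0,0],[0,0,0]],
    [[0,0,0],[0,0,0]]
  ]
}}

```text
clock: 7.05
tool_pos: [0.4956, -0.0373, 0.122]
eef_rot: [0.967, -0.255, 0.0, -0.0]
contact_force: [0.6, -1.1, -0.2]
opening: 0.003
finger_force: 0.0
```

```bash
python3 -c "
from h import *
show()"
```

```text
t7.05 rho61.6 phi150.1 z122.0 inward-x yaw err0.3 yaw-29.5 Frad_out-1.1 Fccw0.6 Fz-0.2 q [-0.34  0.77  0.56  2.06 -0.81  0.54 -1.28] tilt [ 0.  0. -1.] op 0.0027198841102908412
```

Request:
{"name": "step_arm", "arguments": {
  "steps": [
    [[0.1,0,0],[0,0,0]],
    [[0,0,0],[0,0,0]]
  ]
}}

```text
clock: 7.3
tool_pos: [0.4964, -0.0378, 0.122]
eef_rot: [0.967, -0.255, 0.0, -0.0]
contact_force: [-0.3, 0.3, 0.0]
opening: 0.001
finger_force: 0.0
```

Request:
{"name": "step_arm", "arguments": {
  "steps": [
    [[0.1,0,0],[0,0,0]],
    [[0,0,0],[0,0,0]]
  ]
}}

```text
clock: 7.55
tool_pos: [0.4973, -0.0383, 0.122]
eef_rot: [0.967, -0.255, 0.0, -0.0]
contact_force: [-0.6, 0.3, -0.3]
opening: 0.005
finger_force: 0.0
```

```bash
python3 -c "
from h import *
show()
from plant import vision
for n,o in(('top',(300,185)),('side',(270,190))):
    c=vision.snapshot(n);cv2.imwrite('pics/%s3.png'%n,cv2.resize(c['img'][o[1]:o[1]+100,o[0]:o[0]+130,::-1],None,fx=6,fy=6,interpolation=2))
"
```

```text
t7.55 rho59.6 phi150.1 z122.0 inward-x yaw err0.3 yaw-29.5 Frad_out0.7 Fccw0.0 Fz-0.3 q [-0.34  0.77  0.56  2.06 -0.8   0.54 -1.28] tilt [ 0.  0. -1.] op 0.00501402714540902
```

View pics/side3.png

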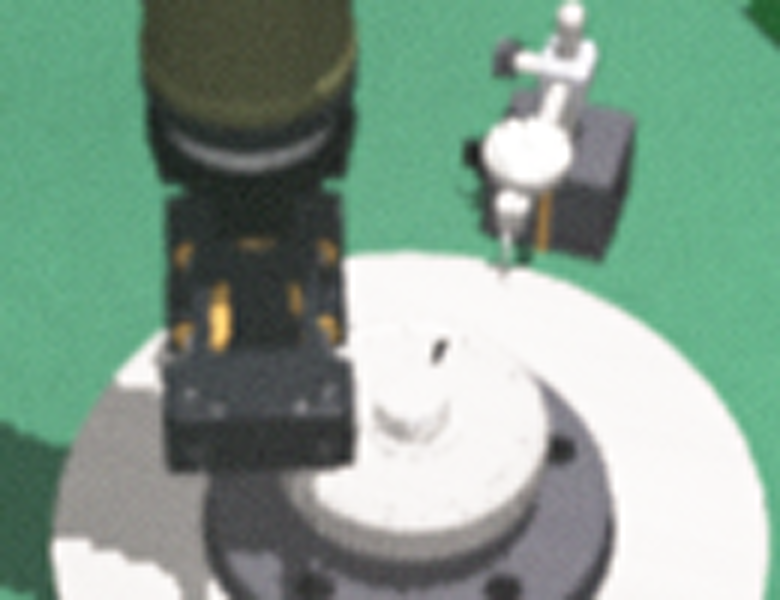

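The side view shows the gripper body over the near-left of the nut rim (crop ~(260,440)); fingers are hidden beneath, no contact yet. Continue inward.

Request:
{"name": "step_arm", "arguments": {
  "steps": [
    [[0.1,0,0],[0,0,0]],
    [[0,0,0],[0,0,0]]
  ]
}}

```text
clock: 7.9
tool_pos: [0.4982, -0.0388, 0.122]
eef_rot: [0.967, -0.255, 0.0, -0.0]
contact_force: [-1.0, -1.3, 0.9]
opening: 0.005
finger_force: 0.0
```

Request:
{"name": "step_arm", "arguments": {
  "steps": [
    [[0.1,0,0],[0,0,0]],
    [[0,0,0],[0,0,0]]
  ]
}}

```text
clock: 8.15
tool_pos: [0.499, -0.0393, 0.122]
eef_rot: [0.967, -0.255, 0.0, -0.0]
contact_force: [-0.1, 0.2, 0.1]
opening: 0.002
finger_force: 0.0
```

```bash
python3 -c "
from h import *
show()"
```

```text
t8.15 rho57.6 phi150.1 z122.0 inward-x yaw err0.3 yaw-29.5 Frad_out0.1 Fccw-0.1 Fz0.1 q [-0.34  0.77  0.56  2.05 -0.8   0.54 -1.28] tilt [ 0.  0. -1.] op 0.002494252213953449
```

```bash
python3 -c "
from h import *
s,R,d=show()
from plant import vision
o=(300,185);c=vision.snapshot('top')
im=cv2.resize(c['img'][o[1]:o[1]+100,o[0]:o[0]+130,::-1],None,fx=6,fy=6,interpolation=2)
for dx,dy in((9,17),(9,-17),(-9,17),(-9,-17),(0,0)):
  p=proj(c,np.array(s['tool_pos'])+R@[dx/1e3,dy/1e3,0]);cv2.circle(im,tuple(int(t) for t in (p-o)*6),3,(0,0,255),-1)
cv2.imwrite('pics/top4.png',im)"
```

```text
t8.15 rho57.6 phi150.1 z122.0 inward-x yaw err0.3 yaw-29.5 Frad_out0.1 Fccw-0.1 Fz0.1 q [-0.34  0.77  0.56  2.05 -0.8   0.54 -1.28] tilt [ 0.  0. -1.] op 0.002494252213953449
```

View pics/top4.png

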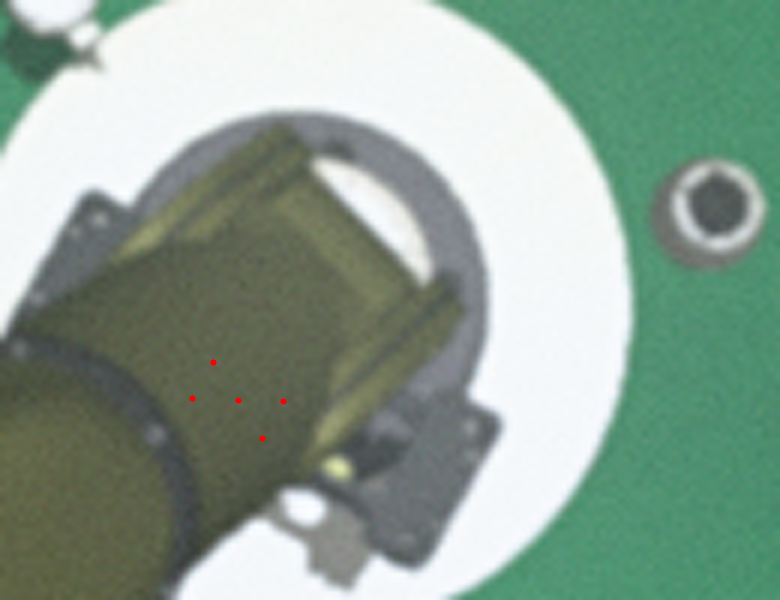

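Request:
{"name": "step_arm", "arguments": {
  "steps": [
    [[0.1,0,0],[0,0,0]],
    [[0,0,0],[0,0,0]]
  ]
}}

```text
clock: 8.45
tool_pos: [0.4999, -0.0398, 0.122]
eef_rot: [0.967, -0.255, 0.0, -0.0]
contact_force: [-0.2, -0.9, 0.5]
opening: 0.008
finger_force: 0.0
```

Request:
{"name": "step_arm", "arguments": {
  "steps": [
    [[0.1,0,0],[0,0,0]],
    [[0,0,0],[0,0,0]]
  ]
}}

```text
clock: 8.7
tool_pos: [0.5008, -0.0403, 0.122]
eef_rot: [0.967, -0.255, 0.0, -0.0]
contact_force: [0.5, 0.3, -0.7]
opening: 0.004
finger_force: 0.0
```

Request:
{"name": "step_arm", "arguments": {
  "steps": [
    [[0.1,0,0],[0,0,0]],
    [[0,0,0],[0,0,0]]
  ]
}}

```text
clock: 8.95
tool_pos: [0.5016, -0.0408, 0.122]
eef_rot: [0.967, -0.255, 0.0, -0.0]
contact_force: [-0.3, -0.1, -0.4]
opening: 0.002
finger_force: 0.0
```

```bash
python3 -c "
from h import *
show()"
```

```text
t8.95 rho54.6 phi150.1 z122.0 inward-x yaw err0.4 yaw-29.5 Frad_out0.2 Fccw0.2 Fz-0.4 q [-0.34  0.78  0.56  2.04 -0.8   0.55 -1.28] tilt [ 0.  0. -1.] op 0.001554540518148115
```

```bash
python3 -c "
from h import *
s,R,d=show()
from plant import vision
ims=[]
for n,o in(('top',(295,180)),('side',(260,200))):
  c=vision.snapshot(n)
  im=cv2.resize(c['img'][o[1]:o[1]+110,o[0]:o[0]+80,::-1],None,fx=5,fy=5,interpolation=2)
  def dot(P,col): cv2.circle(im,tuple(int(t) for t in (proj(c,P)-o+.5)*5),2,col,-1)
  T=np.array(s['tool_pos'])
  for dx in(-37.5,37.5):
    for dy in(-93.5,93.5): dot(T+R@[dx/1e3,dy/1e3,-.045],(0,0,255))
  for z in(-.045,0,.019): dot(T+R@[0,0,z],(255,0,0))
  for a in range(0,360,15): dot([C[0]+.055*np.cos(np.radians(a)),C[1]+.055*np.sin(np.radians(a)),.122],(0,200,0))
  ims.append(im)
cv2.imwrite('pics/m5.png',np.hstack(ims))"
```

```text
t8.95 rho54.6 phi150.1 z122.0 inward-x yaw err0.4 yaw-29.5 Frad_out0.2 Fccw0.2 Fz-0.4 q [-0.34  0.78  0.56  2.04 -0.8   0.55 -1.28] tilt [ 0.  0. -1.] op 0.001554540518148115
```

View pics/m5.png

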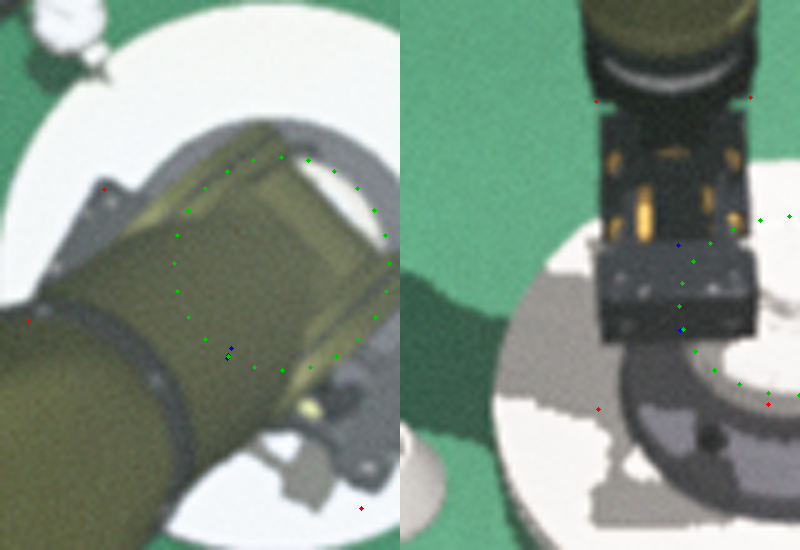

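```bash
python3 -c "
from h import *
s,R,d=show()
from plant import vision
t=vision.snapshot('top');e=vision.snapshot('side')
T=np.array(s['tool_pos'])
for a,b in(((369.8,278),(300,260)),((384,254),(331.4,260))):
  r1=lambda c,u:back(c,*u,0)-np.array(c['position'])
  A=np.c_[r1(t,a),-r1(e,b)];x=np.linalg.lstsq(A,np.array(e['position'])-t['position'],rcond=None)[0]
  P=np.array(t['position'])+x[0]*r1(t,a);Q=np.array(e['position'])+x[1]*r1(e,b)
  print(P,Q,'tool frame',R.T@((P+Q)/2-T))
"
```

```text
t9.05 rho54.7 phi150.1 z122.0 inward-x yaw err0.4 yaw-29.5 Frad_out-0.2 Fccw-0.3 Fz0.9 q [-0.34  0.78  0.56  2.04 -0.8   0.55 -1.28] tilt [-0.  0. -1.] op 0.004359920408597411
[ 0.42855978 -0.10476264  0.24041318] [ 0.42786952 -0.10447655  0.24036628] tool frame [-0.03228991  0.09174141 -0.11840922]
[ 0.48401694 -0.13831223  0.2392123 ] [ 0.48453577 -0.13854334  0.23927947] tool frame [ 0.03315304  0.0935135  -0.11727034]
```

Request:
{"name": "step_arm", "arguments": {
  "steps": [
    [[-1,0,0],[0,0,0]],
    [[-1,0,0],[0,0,0]],
    [[0,0,0],[0,0,0]],
    [[0.11,1.3,0],[0,0,-10]],
    [[0.11,1.3,0],[0,0,-10]],
    [[0.11,1.3,0],[0,0,-10]],
    [[0.11,1.3,0],[0,0,-10]],
    [[0.11,1.3,0],[0,0,-10]],
    [[0.11,1.3,0],[0,0,-10]],
    [[0.11,1.3,0],[0,0,-10]],
    [[0.11,1.3,0],[0,0,-10]],
    [[0,0,0],[0,0,0]]
  ]
}}

```text
clock: 10.65
tool_pos: [0.502, -0.1265, 0.1221]
eef_rot: [0.905, 0.425, 0.001, 0.0]
contact_force: [0.2, 0.6, -1.1]
opening: 0.003
finger_force: 0.0
```

```bash
python3 -c "
from h import *
s,R,d=show()
from plant import vision
n,o=('side',(270,195))
c=vision.snapshot(n)
im=cv2.resize(c['img'][o[1]:o[1]+100,o[0]:o[0]+130,::-1],None,fx=6,fy=6,interpolation=2)
def dot(P,col): cv2.circle(im,tuple(int(t) for t in (proj(c,P)-o+.5)*6),2,col,-1)
T=np.array(s['tool_pos'])
for z in(-.045,0,.019): dot(T+R@[-.009,0,z],(255,0,0))
for a in range(0,360,15): dot([C[0]+.055*np.cos(np.radians(a)),C[1]+.055*np.sin(np.radians(a)),.122],(0,200,0))
cv2.imwrite('pics/s6.png',im)"
```

```text
t10.65 rho75.0 phi-128.8 z122.1 inward-x yaw err-1.0 yaw50.3 Frad_out-0.6 Fccw-0.2 Fz-1.1 q [ 0.05  0.72  0.18  1.99 -0.27  0.45 -0.27] tilt [ 0.002 -0.    -1.   ] op 0.0034240270424570583
```

View pics/s6.png

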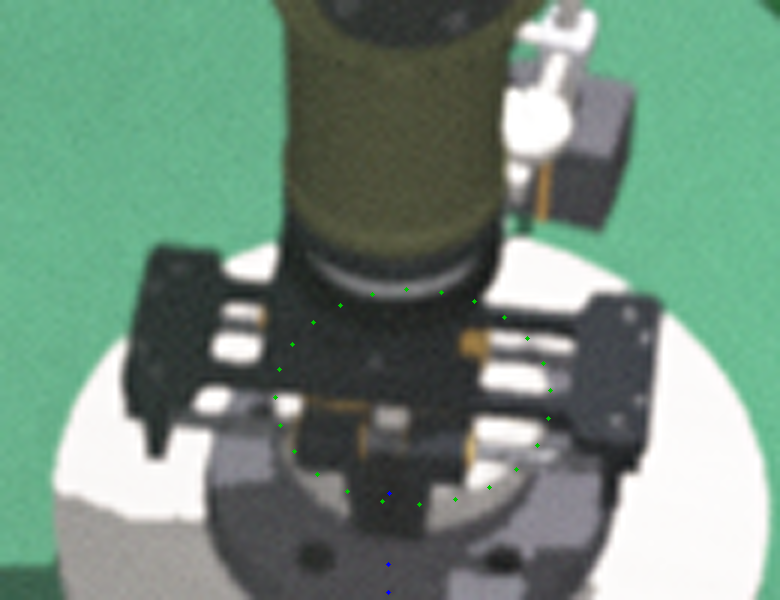

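```bash
python3 -c "
from h import *
from plant import vision,r
s,R,d=show();c=vision.snapshot('side');T=np.array(s['tool_pos'])
print(r.tip_extent)
for v in(530,535,540):
 for off in(-.009,0):
  a=back(c,270+390/6-.5,195+v/6-.5,0);b=np.array(c['position']);n=R[:,0]
  k=n@(T+off*n-b)/(n@(a-b));print(v,off,(b+k*(a-b)).round(4))
"
```

```text
t10.70 rho74.9 phi-129.6 z122.0 inward-x yaw err-0.2 yaw50.2 Frad_out0.4 Fccw-1.1 Fz0.3 q [ 0.05  0.72  0.18  1.99 -0.27  0.45 -0.27] tilt [ 0.  0. -1.] op -0.00022686349422702297
0.019
530 -0.009 [ 0.4966 -0.1335  0.144 ]
530 0 [ 0.5015 -0.1259  0.1317]
535 -0.009 [ 0.4966 -0.1335  0.1408]
535 0 [ 0.5015 -0.1259  0.1285]
540 -0.009 [ 0.4966 -0.1335  0.1376]
540 0 [ 0.5015 -0.1259  0.1252]
```

The picture shows the fingertip at crop (390, 535), against (388, 592) predicted: the tip really stands about 35 mm higher than the reported TCP implies, so it passed over the nut. I lower by that, watching the force.

Request:
{"name": "step_arm", "arguments": {
  "steps": [
    [[0,0,1],[0,0,0]],
    [[0,0,1],[0,0,0]],
    [[0,0,0],[0,0,0]]
  ]
}}

```text
clock: 11.12
tool_pos: [0.5004, -0.125, 0.1009]
eef_rot: [0.905, 0.426, -0.001, -0.001]
contact_force: [0.0, -0.8, 0.7]
opening: 0.006
finger_force: 0.0
```

Request:
{"name": "step_arm", "arguments": {
  "steps": [
    [[0,0,0.5],[0,0,0]],
    [[0,0,0.5],[0,0,0]],
    [[0,0,0.3],[0,0,0]],
    [[0,0,0],[0,0,0]]
  ]
}}

```text
clock: 11.62
tool_pos: [0.5012, -0.1255, 0.0888]
eef_rot: [0.905, 0.426, -0.0, -0.0]
contact_force: [0.3, -0.9, 0.2]
opening: 0.002
finger_force: 0.0
```

Request:
{"name": "step_arm", "arguments": {
  "steps": [
    [[0.4,0,0],[0,0,0]],
    [[0.3,0,0],[0,0,0]],
    [[0,0,0],[0,0,0]]
  ]
}}

```text
clock: 12.0
tool_pos: [0.5062, -0.1197, 0.0891]
eef_rot: [0.904, 0.427, 0.0, 0.0]
contact_force: [0.1, 0.4, -0.9]
opening: 0.004
finger_force: 0.0
```

```bash
python3 -c "
from h import *
s,R,d=show()
from plant import vision
n,o=('side',(270,195))
c=vision.snapshot(n)
im=cv2.resize(c['img'][o[1]:o[1]+100,o[0]:o[0]+130,::-1],None,fx=6,fy=6,interpolation=2)
cv2.imwrite('pics/s7.png',im)"
```

```text
t12.00 rho67.1 phi-129.6 z89.1 inward-x yaw err0.1 yaw50.5 Frad_out-0.3 Fccw-0.2 Fz-0.9 q [ 0.05  0.78  0.15  2.   -0.28  0.38 -0.26] tilt [ 0.001  0.    -1.   ] op 0.004483589876807374
```

View pics/s7.png

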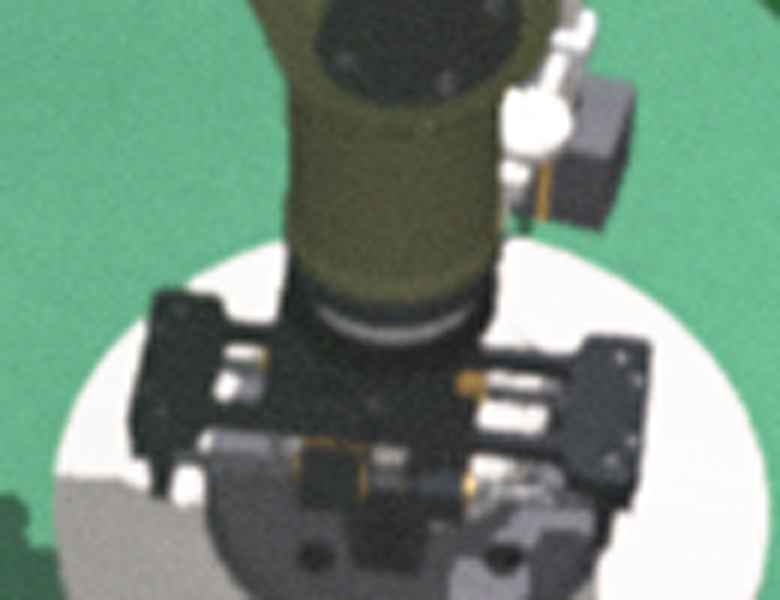

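The tip (crop (390, 570)) now stands in front of the nut's rim. Pressing in by 1 mm steps.

Request:
{"name": "step_arm", "arguments": {
  "steps": [
    [[0.2,0,0],[0,0,0]],
    [[0,0,0],[0,0,0]]
  ]
}}

```text
clock: 12.3
tool_pos: [0.5072, -0.1184, 0.089]
eef_rot: [0.905, 0.426, 0.0, -0.0]
contact_force: [0.2, -0.1, -0.8]
opening: 0.003
finger_force: 0.0
```

Request:
{"name": "step_arm", "arguments": {
  "steps": [
    [[0.1,0,0],[0,0,0]],
    [[0,0,0],[0,0,0]]
  ]
}}

```text
clock: 12.55
tool_pos: [0.5078, -0.1177, 0.089]
eef_rot: [0.905, 0.426, 0.0, -0.0]
contact_force: [0.0, -0.7, 0.4]
opening: 0.005
finger_force: 0.0
```

Request:
{"name": "step_arm", "arguments": {
  "steps": [
    [[0.1,0,0],[0,0,0]],
    [[0,0,0],[0,0,0]]
  ]
}}

```text
clock: 12.8
tool_pos: [0.5084, -0.117, 0.089]
eef_rot: [0.905, 0.426, 0.0, -0.0]
contact_force: [0.4, 0.4, -1.2]
opening: 0.002
finger_force: 0.0
```

```bash
python3 -c "
from h import *
show()"
```

```text
t12.80 rho63.6 phi-129.7 z89.0 inward-x yaw err0.1 yaw50.5 Frad_out-0.6 Fccw0.1 Fz-1.2 q [ 0.05  0.78  0.15  2.   -0.29  0.39 -0.27] tilt [ 0.  0. -1.] op 0.0024065898464334153
```

Request:
{"name": "step_arm", "arguments": {
  "steps": [
    [[0.1,0,0],[0,0,0]],
    [[0,0,0],[0,0,0]]
  ]
}}

```text
clock: 13.05
tool_pos: [0.5091, -0.1162, 0.089]
eef_rot: [0.905, 0.426, 0.0, -0.0]
contact_force: [-0.3, 0.1, 0.7]
opening: 0.007
finger_force: 0.0
```

Request:
{"name": "step_arm", "arguments": {
  "steps": [
    [[0.1,0,0],[0,0,0]],
    [[0,0,0],[0,0,0]]
  ]
}}

```text
clock: 13.3
tool_pos: [0.5094, -0.1158, 0.089]
eef_rot: [0.905, 0.426, -0.0, 0.0]
contact_force: [0.6, -1.0, 0.3]
opening: 0.007
finger_force: 0.5
```

Request:
{"name": "step_arm", "arguments": {
  "steps": [
    [[0.1,0,0],[0,0,0]],
    [[0,0,0],[0,0,0]]
  ]
}}

```text
clock: 13.55
tool_pos: [0.5095, -0.1156, 0.089]
eef_rot: [0.905, 0.426, -0.001, 0.0]
contact_force: [-2.7, -3.0, 1.5]
opening: 0.005
finger_force: 2.1
```

```bash
python3 -c "
from h import *
show()"
```

```text
t13.55 rho61.9 phi-129.7 z89.0 inward-x yaw err0.1 yaw50.4 Frad_out4.0 Fccw-0.2 Fz1.5 q [ 0.04  0.78  0.15  1.99 -0.29  0.39 -0.27] tilt [-0.001 -0.001 -1.   ] op 0.004714334368003832
```

Request:
{"name": "step_arm", "arguments": {
  "steps": [
    [[0.1,0,0],[0,0,0]],
    [[0,0,0],[0,0,0]],
    [[0.09,1.06,0],[0,0,-10]],
    [[0.09,1.06,0],[0,0,-10]],
    [[0.09,1.06,0],[0,0,-10]],
    [[0,0,0],[0,0,0]]
  ]
}}

```text
clock: 14.3
tool_pos: [0.5405, -0.1296, 0.0892]
eef_rot: [0.764, 0.645, 0.0, 0.001]
contact_force: [0.5, -6.6, 0.8]
opening: 0.003
finger_force: 3.2
```

```bash
python3 -c "
from h import *
show()"
```

```text
t14.30 rho62.2 phi-97.9 z89.2 inward-x yaw err-1.8 yaw80.3 Frad_out6.5 Fccw1.4 Fz0.8 q [ 0.13  0.8   0.04  1.89 -0.06  0.45  0.04] tilt [ 0.002 -0.002 -1.   ] op 0.0034187293878163035
```

Request:
{"name": "step_arm", "arguments": {
  "steps": [
    [[0.15,1.06,0],[0,0,-10]],
    [[0.09,1.06,0],[0,0,-10]],
    [[0.09,1.06,0],[0,0,-10]],
    [[0.09,1.06,0],[0,0,-10]],
    [[0.09,1.06,0],[0,0,-10]],
    [[0.09,1.06,0],[0,0,-10]]
  ]
}}

```text
clock: 15.05
tool_pos: [0.6002, -0.1078, 0.0898]
eef_rot: [0.338, 0.941, -0.0, 0.003]
contact_force: [4.2, -5.6, -0.5]
opening: 0.005
finger_force: 2.9
```

```bash
cat >> h.py <<'E'
def idx():
    from plant import vision
    for n in("top","side"):
        c=vision.snapshot(n);g=cv2.GaussianBlur(cv2.cvtColor(c["img"],cv2.COLOR_RGB2GRAY),(3,3),0).astype(np.float32);A=np.arange(0,360,5.)
        v=[np.mean([cv2.getRectSubPix(g,(1,1),tuple(map(float,proj(c,[C[0]+r*np.cos(np.radians(a)),C[1]+r*np.sin(np.radians(a)),.128]))))[0,0] for r in(.028,.032,.036,.04)]) for a in A]
        print(n,' '.join("%d:%d"%(a,x) for a,x in zip(A,v) if x<205), "max",int(max(v)))
E
python3 -c "
from h import *
show();idx()"
```

```text
t15.05 rho64.9 phi-37.9 z89.8 inward-x yaw err-1.6 yaw140.5 Frad_out6.8 Fccw-1.9 Fz-0.5 q [ 0.23  0.85 -0.23  1.72  0.31  0.6   0.7 ] tilt [ 0.006 -0.003 -1.   ] op 0.004889154528675556
top 0:143 5:143 10:143 15:143 20:143 25:143 30:143 35:143 40:143 45:148 50:165 55:187 120:193 125:159 130:177 135:193 140:186 145:170 150:151 155:142 160:141 165:142 170:142 175:141 180:142 185:141 190:141 195:141 200:140 205:140 210:140 215:140 220:140 225:141 230:141 235:141 240:141 245:140 250:140 255:141 260:141 265:140 270:140 275:139 280:139 285:139 290:138 295:135 300:132 305:129 310:131 315:136 320:141 325:142 330:140 335:137 340:136 345:139 350:141 355:143 max 248
side 0:110 5:125 10:142 15:154 20:158 25:159 30:158 35:158 40:162 45:167 50:182 55:203 130:166 135:158 140:181 145:191 150:180 155:166 160:162 165:161 170:161 175:161 180:161 185:160 190:160 195:160 200:159 205:159 210:159 215:160 220:160 225:160 230:161 235:161 240:160 245:160 250:159 255:159 260:159 265:157 270:143 275:122 280:104 285:97 290:93 295:91 300:90 305:84 310:78 315:76 320:78 325:85 330:94 335:98 340:98 345:100 350:105 355:108 max 249
```

Index now at about 130°, a 91° turn with no slip. Carry on, then back off and swing round.

Request:
{"name": "step_arm", "arguments": {
  "steps": [
    [[0.09,1.08,0],[0,0,-10]],
    [[0.09,1.08,0],[0,0,-10]],
    [[0.09,1.08,0],[0,0,-10]],
    [[0.09,1.08,0],[0,0,-10]],
    [[0.09,1.08,0],[0,0,-10]]
  ]
}}

```text
clock: 15.78
tool_pos: [0.6147, -0.0537, 0.0903]
eef_rot: [-0.093, 0.996, 0.0, 0.004]
contact_force: [5.0, -1.6, -0.6]
opening: 0.003
finger_force: 2.1
```

```bash
python3 -c "
from h import *
show()"
```

```text
t15.78 rho67.2 phi12.3 z90.3 inward-x yaw err-1.6 yaw-169.3 Frad_out4.6 Fccw-2.6 Fz-0.6 q [ 0.27  0.88 -0.46  1.7   0.56  0.69  1.27] tilt [ 0.009  0.002 -1.   ] op 0.0033799299007469348
```

Request:
{"name": "step_arm", "arguments": {
  "steps": [
    [[-0.8,0,0],[0,0,0]],
    [[-0.8,0,0],[0,0,0]],
    [[0.12,-1.37,0],[0,0,10]],
    [[0.12,-1.37,0],[0,0,10]],
    [[0.12,-1.37,0],[0,0,10]],
    [[0.12,-1.37,0],[0,0,10]],
    [[0.12,-1.37,0],[0,0,10]],
    [[0.12,-1.37,0],[0,0,10]],
    [[0.12,-1.37,0],[0,0,10]],
    [[0.12,-1.37,0],[0,0,10]],
    [[0.12,-1.37,0],[0,0,10]],
    [[0.12,-1.37,0],[0,0,10]]
  ]
}}

```text
clock: 17.27
tool_pos: [0.5491, -0.1451, 0.0889]
eef_rot: [0.707, 0.707, 0.0, 0.0]
contact_force: [0.3, 1.1, 0.9]
opening: 0.005
finger_force: 0.0
```

```bash
sed -i 's/^C=.*/C=np.array([.552,-.0675])/' h.py; python3 -c "
from h import *
show();idx()"
```

```text
t17.27 rho77.7 phi-92.2 z88.9 inward-x yaw err2.1 yaw89.9 Frad_out-1.1 Fccw0.3 Fz0.9 q [ 0.19  0.8  -0.02  1.85  0.03  0.48  0.15] tilt [ 0.  0. -1.] op 0.005087548461114339
top 175:188 180:136 185:126 190:137 195:141 200:141 205:141 210:142 215:142 220:142 225:141 230:142 235:142 240:142 245:143 250:142 255:142 260:142 265:144 270:143 275:143 280:144 285:145 290:145 295:145 300:145 305:145 310:145 315:144 320:146 325:154 330:185 max 248
side 0:50 5:57 10:61 15:62 20:61 25:57 30:53 35:47 40:42 45:41 50:44 55:47 60:51 65:69 70:131 170:185 175:141 180:94 185:64 190:53 195:56 200:67 205:80 210:91 215:103 220:119 225:127 230:118 235:96 240:69 245:53 250:49 255:48 260:46 265:45 270:46 275:46 280:46 285:46 290:46 295:46 300:50 305:56 310:62 315:64 320:63 325:58 330:49 335:42 340:38 345:36 350:37 355:41 max 250
```

Request:
{"name": "step_arm", "arguments": {
  "steps": [
    [[0.12,-1.37,0],[0,0,10]],
    [[0.12,-1.37,0],[0,0,10]],
    [[0.12,-1.37,0],[0,0,10]],
    [[0.12,-1.37,0],[0,0,10]],
    [[0.12,-1.37,0],[0,0,10]],
    [[0.12,-1.37,0],[0,0,10]],
    [[0.12,-1.37,0],[0,0,10]],
    [[0.12,-1.37,0],[0,0,10]],
    [[0.12,-1.37,0],[0,0,10]],
    [[0.12,-1.37,0],[0,0,10]],
    [[0.12,-1.37,0],[0,0,10]],
    [[0.12,-1.37,0],[0,0,10]]
  ]
}}

```text
clock: 18.88
tool_pos: [0.481, -0.0257, 0.0888]
eef_rot: [0.967, -0.256, 0.0, -0.001]
contact_force: [0.2, 0.3, -0.5]
opening: 0.01
finger_force: 0.0
```

Request:
{"name": "step_arm", "arguments": {
  "steps": [
    [[0.6,0,0],[0,0,0]],
    [[0.5,0,0],[0,0,0]],
    [[0,0,0],[0,0,0]]
  ]
}}

```text
clock: 19.25
tool_pos: [0.49, -0.0336, 0.0891]
eef_rot: [0.967, -0.255, 0.0, 0.0]
contact_force: [-0.6, -0.2, -0.6]
opening: 0.008
finger_force: 0.0
```

```bash
python3 -c "
from h import *
show();idx()"
```

```text
t19.25 rho70.6 phi151.3 z89.1 inward-x yaw err-0.9 yaw-29.5 Frad_out0.4 Fccw0.5 Fz-0.6 q [-0.3   0.81  0.46  2.1  -0.87  0.44 -1.23] tilt [ 0.001 -0.    -1.   ] op 0.00810196792499863
top 10:169 15:118 20:97 25:95 30:96 35:96 40:96 45:96 50:98 55:101 60:102 65:103 70:102 75:98 80:93 85:91 90:91 95:91 100:91 105:92 110:93 115:93 120:93 125:93 130:93 135:94 140:94 145:93 150:93 155:93 160:93 165:93 170:93 175:94 180:94 185:94 190:95 195:97 200:100 205:102 210:102 215:105 220:107 225:108 230:106 235:108 240:129 245:171 max 247
side 160:202 175:186 180:160 185:176 max 249
```

Request:
{"name": "step_arm", "arguments": {
  "steps": [
    [[0.5,0,0],[0,0,0]],
    [[0.2,0,0],[0,0,0]],
    [[0,0,0],[0,0,0]]
  ]
}}

```text
clock: 19.73
tool_pos: [0.4935, -0.0351, 0.0888]
eef_rot: [0.967, -0.255, -0.002, -0.001]
contact_force: [-4.7, 1.5, 3.1]
opening: 0.003
finger_force: 2.3
```

Request:
{"name": "step_arm", "arguments": {
  "steps": [
    [[0.15,0,0],[0,0,0]],
    [[0,0,0],[0,0,0]]
  ]
}}

```text
clock: 19.98
tool_pos: [0.4935, -0.035, 0.0887]
eef_rot: [0.967, -0.254, -0.003, -0.001]
contact_force: [-6.9, 3.7, 4.5]
opening: 0.003
finger_force: 3.7
```

```bash
python3 -c "
from h import *
show()"
```

```text
t19.98 rho66.9 phi151.0 z88.7 inward-x yaw err-0.5 yaw-29.5 Frad_out7.9 Fccw0.1 Fz4.5 q [-0.3   0.82  0.48  2.08 -0.86  0.46 -1.23] tilt [-0.006  0.004 -1.   ] op 0.0026110883025528605
```

Request:
{"name": "step_arm", "arguments": {
  "steps": [
    [[0.1,0.97,0],[0,0,-10]],
    [[0.1,1.1,0],[0,0,-10]],
    [[0.1,1.1,0],[0,0,-10]],
    [[0.1,1.1,0],[0,0,-10]],
    [[0.1,1.1,0],[0,0,-10]],
    [[0.1,1.1,0],[0,0,-10]],
    [[0.1,1.1,0],[0,0,-10]]
  ]
}}

```text
clock: 20.85
tool_pos: [0.5019, -0.1085, 0.0886]
eef_rot: [0.937, 0.348, -0.002, -0.001]
contact_force: [-3.7, 0.1, -0.2]
opening: 0.007
finger_force: 1.4
```

```bash
sed -i 's/^C=.*/C=np.array([.551,-.066])/' h.py; python3 -c "
from h import *
show();idx()"
```

```text
t20.85 rho64.9 phi-139.1 z88.6 inward-x yaw err-0.1 yaw40.7 Frad_out2.8 Fccw-2.5 Fz-0.2 q [ 0.01  0.78  0.18  2.02 -0.35  0.38 -0.39] tilt [-0.005  0.    -1.   ] op 0.007277930882045761
top 150:154 155:115 160:98 165:93 170:90 175:87 180:86 185:86 190:85 195:85 200:85 205:84 210:82 215:81 220:82 225:80 230:80 235:79 240:79 245:78 250:78 255:79 260:79 265:80 270:82 275:87 280:96 285:110 290:124 295:135 300:154 305:188 max 246
side 0:187 25:138 30:64 35:40 40:47 45:62 50:74 55:81 60:81 65:81 70:85 75:88 80:88 85:87 90:88 95:83 100:70 105:53 110:43 115:41 120:41 125:43 130:46 135:48 140:49 145:51 150:53 155:55 160:54 165:53 170:51 175:51 180:52 185:53 190:54 195:55 200:67 205:87 210:88 215:68 220:53 225:51 230:52 235:52 240:52 245:53 250:55 255:60 260:67 265:70 270:74 275:104 280:153 305:179 310:128 315:127 320:167 325:179 330:143 335:97 340:76 345:87 350:120 355:157 max 244
```

Request:
{"name": "step_arm", "arguments": {
  "steps": [
    [[0.15,0,0],[0,0,0]],
    [[0.12,1.1,0],[0,0,-10]],
    [[0.11,1.1,0],[0,0,-10]],
    [[0.11,1.1,0],[0,0,-10]],
    [[0.1,1.1,0],[0,0,-10]],
    [[0.1,1.1,0],[0,0,-10]],
    [[0.1,1.1,0],[0,0,-10]],
    [[0.1,1.1,0],[0,0,-10]]
  ]
}}

```text
clock: 21.95
tool_pos: [0.5771, -0.1258, 0.089]
eef_rot: [0.57, 0.822, -0.0, 0.001]
contact_force: [1.3, 0.0, -0.9]
opening: -0.001
finger_force: 0.0
```

```bash
python3 -c "
from h import *
show()"
```

```text
t21.95 rho65.2 phi-66.4 z89.0 inward-x yaw err-3.1 yaw110.5 Frad_out0.5 Fccw1.2 Fz-0.9 q [ 0.19  0.82 -0.1   1.78  0.14  0.54  0.36] tilt [ 0.001 -0.001 -1.   ] op -0.0013106987573197888
```

Request:
{"name": "step_arm", "arguments": {
  "steps": [
    [[0.2,-0.35,0],[0,0,0]],
    [[0.1,0,0],[0,0,0]],
    [[0,0,0],[0,0,0]]
  ]
}}

```text
clock: 22.32
tool_pos: [0.5743, -0.1262, 0.0894]
eef_rot: [0.574, 0.819, 0.0, 0.003]
contact_force: [2.8, -6.7, -2.6]
opening: 0.003
finger_force: 3.3
```

```bash
python3 -c "
from h import *
show();idx()"
```

```text
t22.32 rho64.6 phi-68.8 z89.4 inward-x yaw err-1.1 yaw110.0 Frad_out7.2 Fccw0.3 Fz-2.6 q [ 0.19  0.82 -0.09  1.8   0.14  0.53  0.35] tilt [ 0.006 -0.004 -1.   ] op 0.0028354196644892094
top 0:146 5:146 10:151 15:172 160:177 165:150 170:139 175:138 180:139 185:139 190:139 195:138 200:138 205:138 210:138 215:138 220:138 225:139 230:139 235:139 240:140 245:140 250:140 255:138 260:135 265:131 270:127 275:123 280:114 285:100 290:92 295:107 300:129 305:138 310:135 315:135 320:139 325:143 330:144 335:145 340:145 345:146 350:146 355:146 max 248
side 0:46 5:47 10:47 15:48 20:52 25:68 30:114 35:189 165:179 170:155 175:137 180:108 185:78 190:63 195:62 200:66 205:69 210:74 215:82 220:81 225:79 230:78 235:78 240:77 245:78 250:76 255:76 260:76 265:81 270:93 275:110 280:110 285:84 290:57 295:48 300:48 305:49 310:50 315:48 320:47 325:46 330:45 335:46 340:46 345:46 350:46 355:46 max 250
```

Request:
{"name": "step_arm", "arguments": {
  "steps": [
    [[0.11,1.07,0],[0,0,-10]],
    [[0.11,1.07,0],[0,0,-10]],
    [[0.11,1.07,0],[0,0,-10]],
    [[0.11,1.07,0],[0,0,-10]],
    [[0.11,1.07,0],[0,0,-10]],
    [[0.11,1.07,0],[0,0,-10]],
    [[0.11,1.07,0],[0,0,-10]],
    [[0.11,1.07,0],[0,0,-10]]
  ]
}}

```text
clock: 23.42
tool_pos: [0.6147, -0.0537, 0.0901]
eef_rot: [-0.091, 0.996, -0.0, 0.005]
contact_force: [5.7, -3.1, -1.3]
opening: 0.007
finger_force: 2.9
```

```bash
python3 -c "
from h import *
show();idx()"
```

```text
t23.43 rho64.9 phi10.9 z90.1 inward-x yaw err-0.5 yaw-169.6 Frad_out5.0 Fccw-4.1 Fz-1.3 q [ 0.27  0.88 -0.46  1.7   0.57  0.69  1.26] tilt [ 0.009  0.001 -1.   ] op 0.006571563577976892
top 0:91 5:82 10:82 15:96 20:113 25:121 30:128 35:134 40:140 45:143 50:144 55:144 60:144 65:144 70:144 75:144 80:144 85:143 90:143 95:143 100:144 105:142 110:142 115:144 120:144 125:143 130:143 135:143 140:143 145:142 150:141 155:141 160:141 165:140 170:139 175:139 180:139 185:140 190:140 195:139 200:139 205:139 210:139 215:139 220:139 225:138 230:138 235:138 240:143 245:154 250:174 255:191 260:197 265:187 270:166 275:141 280:118 285:98 290:85 295:80 300:78 305:78 310:78 315:78 320:81 325:84 330:88 335:93 340:100 345:103 350:102 355:98 max 197
side 0:152 5:132 10:103 15:102 20:131 25:153 30:159 35:159 40:160 45:160 50:161 55:162 60:162 65:162 70:162 75:163 80:163 85:162 90:162 95:161 100:161 105:162 110:162 115:162 120:162 125:162 130:162 135:162 140:162 145:162 150:161 155:160 160:160 165:159 170:159 175:159 180:158 185:159 190:159 195:158 200:157 205:157 210:157 215:157 220:157 225:157 230:157 235:158 240:165 245:181 250:200 320:202 325:187 330:170 335:159 340:157 345:158 350:158 355:157 max 243
```

Request:
{"name": "step_arm", "arguments": {
  "steps": [
    [[-0.8,0,0],[0,0,0]],
    [[-0.8,0,0],[0,0,0]],
    [[0.12,-1.37,0],[0,0,10]],
    [[0.12,-1.37,0],[0,0,10]],
    [[0.12,-1.37,0],[0,0,10]],
    [[0.12,-1.37,0],[0,0,10]],
    [[0.12,-1.37,0],[0,0,10]],
    [[0.12,-1.37,0],[0,0,10]],
    [[0.12,-1.37,0],[0,0,10]],
    [[0.12,-1.37,0],[0,0,10]],
    [[0.12,-1.37,0],[0,0,10]],
    [[0.12,-1.37,0],[0,0,10]]
  ]
}}

```text
clock: 25.02
tool_pos: [0.5486, -0.1438, 0.0888]
eef_rot: [0.707, 0.707, -0.0, -0.0]
contact_force: [0.4, 0.2, 1.0]
opening: 0.006
finger_force: 0.0
```

Request:
{"name": "step_arm", "arguments": {
  "steps": [
    [[0.12,-1.37,0],[0,0,10]],
    [[0.12,-1.37,0],[0,0,10]],
    [[0.12,-1.37,0],[0,0,10]],
    [[0.12,-1.37,0],[0,0,10]],
    [[0.12,-1.37,0],[0,0,10]],
    [[0.12,-1.37,0],[0,0,10]],
    [[0.12,-1.37,0],[0,0,10]],
    [[0.12,-1.37,0],[0,0,10]],
    [[0.12,-1.37,0],[0,0,10]],
    [[0.12,-1.37,0],[0,0,10]],
    [[0.12,-1.37,0],[0,0,10]],
    [[0.12,-1.37,0],[0,0,10]]
  ]
}}

```text
clock: 26.52
tool_pos: [0.4801, -0.025, 0.0889]
eef_rot: [0.966, -0.258, 0.0, -0.0]
contact_force: [0.1, 1.0, -0.5]
opening: 0.009
finger_force: 0.0
```

```bash
python3 -c "
from h import *
show();idx()"
```

```text
t26.52 rho82.0 phi150.0 z88.9 inward-x yaw err0.1 yaw-30.0 Frad_out0.4 Fccw-0.9 Fz-0.5 q [-0.31  0.8   0.44  2.13 -0.89  0.41 -1.24] tilt [ 0.     0.001 -1.   ] op 0.008704180841275352
top 10:196 15:185 35:156 40:116 45:102 50:99 55:97 60:95 65:95 70:96 75:98 80:101 85:101 90:98 95:96 100:94 105:93 110:92 115:92 120:92 125:92 130:92 135:93 140:93 145:93 150:93 155:92 160:93 165:93 170:94 175:94 180:95 185:98 190:102 195:106 200:108 205:108 210:106 215:120 220:166 max 247
side 10:183 15:178 max 249
```

Request:
{"name": "step_arm", "arguments": {
  "steps": [
    [[0.8,0,0],[0,0,0]],
    [[0.7,0,0],[0,0,0]],
    [[0.2,0,0],[0,0,0]],
    [[0.2,0,0],[0,0,0]],
    [[0,0,0],[0,0,0]]
  ]
}}

```text
clock: 27.25
tool_pos: [0.4938, -0.0346, 0.0888]
eef_rot: [0.967, -0.255, -0.002, -0.001]
contact_force: [-5.4, 1.3, 3.4]
opening: 0.004
finger_force: 2.6
```

Request:
{"name": "step_arm", "arguments": {
  "steps": [
    [[0.16,1.08,0],[0,0,-10]],
    [[0.12,1.08,0],[0,0,-10]],
    [[0.12,1.08,0],[0,0,-10]],
    [[0.12,1.08,0],[0,0,-10]]
  ]
}}

```text
clock: 27.75
tool_pos: [0.4869, -0.0774, 0.0886]
eef_rot: [0.996, 0.094, -0.003, -0.001]
contact_force: [-6.1, 0.8, 2.3]
opening: 0.006
finger_force: 2.5
```

```bash
python3 -c "
from h import *
show()"
```

```text
t27.75 rho65.1 phi-170.0 z88.6 inward-x yaw err0.7 yaw10.8 Frad_out5.9 Fccw-1.9 Fz2.3 q [-0.11  0.78  0.28  2.08 -0.58  0.37 -0.73] tilt [-0.006  0.002 -1.   ] op 0.005544556025150768
```

Request:
{"name": "step_arm", "arguments": {
  "steps": [
    [[0.16,1.08,0],[0,0,-10]],
    [[0.12,1.08,0],[0,0,-10]],
    [[0.12,1.08,0],[0,0,-10]],
    [[0.12,1.08,0],[0,0,-10]]
  ]
}}

```text
clock: 28.25
tool_pos: [0.5098, -0.1161, 0.0888]
eef_rot: [0.904, 0.428, -0.003, -0.001]
contact_force: [-6.1, -2.4, 1.2]
opening: 0.007
finger_force: 2.3
```

Request:
{"name": "step_arm", "arguments": {
  "steps": [
    [[0.14,1.08,0],[0,0,-10]],
    [[0.12,1.08,0],[0,0,-10]],
    [[0.12,1.08,0],[0,0,-10]]
  ]
}}

```text
clock: 28.62
tool_pos: [0.5409, -0.1299, 0.0889]
eef_rot: [0.763, 0.647, -0.002, -0.0]
contact_force: [-4.0, -1.6, -0.1]
opening: 0.002
finger_force: 1.7
```

```bash
python3 -c "
from h import *
show()"
```

```text
t28.62 rho64.7 phi-99.0 z88.9 inward-x yaw err-0.4 yaw80.6 Frad_out2.2 Fccw-3.7 Fz-0.1 q [ 0.13  0.8   0.03  1.89 -0.04  0.46  0.03] tilt [-0.004 -0.003 -1.   ] op 0.0017523480729598041
```

Request:
{"name": "step_arm", "arguments": {
  "steps": [
    [[0.15,0,0],[0,0,0]],
    [[0.15,1.07,0],[0,0,-10]],
    [[0.13,1.07,0],[0,0,-10]],
    [[0.13,1.07,0],[0,0,-10]]
  ]
}}

```text
clock: 29.12
tool_pos: [0.5746, -0.1261, 0.0891]
eef_rot: [0.57, 0.821, -0.003, 0.002]
contact_force: [-2.1, -6.9, 1.1]
opening: 0.005
finger_force: 3.0
```

Request:
{"name": "step_arm", "arguments": {
  "steps": [
    [[0.13,1.07,0],[0,0,-10]],
    [[0.12,1.07,0],[0,0,-10]],
    [[0.12,1.07,0],[0,0,-10]],
    [[0.12,1.07,0],[0,0,-10]]
  ]
}}

```text
clock: 29.62
tool_pos: [0.6085, -0.0961, 0.0895]
eef_rot: [0.255, 0.967, -0.001, 0.002]
contact_force: [2.1, -4.6, 0.0]
opening: 0.001
finger_force: 1.7
```

```bash
python3 -c "
from h import *
show();idx()"
```

```text
t29.62 rho64.9 phi-27.7 z89.5 inward-x yaw err-1.8 yaw150.5 Frad_out4.0 Fccw-3.1 Fz0.0 q [ 0.24  0.86 -0.29  1.7   0.38  0.63  0.8 ] tilt [ 0.004 -0.004 -1.   ] op 0.0013438439076304378
top 0:141 5:142 10:143 15:143 20:143 25:143 30:143 35:143 40:143 45:143 50:142 55:144 60:151 65:164 70:179 75:195 130:193 135:180 140:166 145:151 150:142 155:141 160:141 165:140 170:141 175:141 180:138 185:127 190:107 195:99 200:116 205:133 210:138 215:139 220:139 225:140 230:140 235:140 240:140 245:140 250:140 255:141 260:141 265:140 270:140 275:141 280:142 285:141 290:142 295:142 300:140 305:138 310:135 315:133 320:134 325:140 330:143 335:142 340:139 345:136 350:135 355:138 max 227
side 0:142 5:150 10:156 15:158 20:159 25:159 30:158 35:159 40:159 45:160 50:159 55:159 60:161 65:171 70:182 75:189 80:198 125:204 130:198 135:190 140:177 145:165 150:160 155:160 160:159 165:159 170:159 175:159 180:157 185:148 190:121 195:98 200:113 205:143 210:157 215:159 220:158 225:159 230:159 235:159 240:159 245:160 250:160 255:160 260:160 265:158 270:158 275:159 280:160 285:159 290:159 295:159 300:155 305:151 310:146 315:140 320:136 325:136 330:139 335:144 340:147 345:142 350:133 355:135 max 224
```

Request:
{"name": "step_arm", "arguments": {
  "steps": [
    [[0.15,1.03,0],[0,0,-10]],
    [[0.12,1.05,0],[0,0,-10]],
    [[0.12,1.06,0],[0,0,-10]],
    [[0.12,1.06,0],[0,0,-10]],
    [[0,0,0],[0,0,0]]
  ]
}}

```text
clock: 30.35
tool_pos: [0.6143, -0.0502, 0.0897]
eef_rot: [-0.089, 0.996, 0.001, 0.003]
contact_force: [5.2, 1.5, 1.1]
opening: 0.006
finger_force: 2.5
```

Request:
{"name": "step_arm", "arguments": {
  "steps": [
    [[-0.8,0,0],[0,0,0]],
    [[-0.8,0,0],[0,0,0]],
    [[0.12,-1.37,0],[0,0,10]],
    [[0.12,-1.37,0],[0,0,10]],
    [[0.12,-1.37,0],[0,0,10]],
    [[0.12,-1.37,0],[0,0,10]],
    [[0.12,-1.37,0],[0,0,10]],
    [[0.12,-1.37,0],[0,0,10]],
    [[0.12,-1.37,0],[0,0,10]],
    [[0.12,-1.37,0],[0,0,10]],
    [[0.12,-1.37,0],[0,0,10]],
    [[0.12,-1.37,0],[0,0,10]]
  ]
}}

```text
clock: 31.85
tool_pos: [0.5503, -0.1416, 0.0887]
eef_rot: [0.707, 0.707, -0.0, -0.0]
contact_force: [-1.5, 0.7, -0.6]
opening: 0.007
finger_force: 0.0
```

Request:
{"name": "step_arm", "arguments": {
  "steps": [
    [[0.12,-1.37,0],[0,0,10]],
    [[0.12,-1.37,0],[0,0,10]],
    [[0.12,-1.37,0],[0,0,10]],
    [[0.12,-1.37,0],[0,0,10]],
    [[0.12,-1.37,0],[0,0,10]],
    [[0.12,-1.37,0],[0,0,10]],
    [[0.12,-1.37,0],[0,0,10]],
    [[0.12,-1.37,0],[0,0,10]],
    [[0.12,-1.37,0],[0,0,10]],
    [[0.12,-1.37,0],[0,0,10]],
    [[0.12,-1.37,0],[0,0,10]]
  ]
}}

```text
clock: 33.22
tool_pos: [0.4759, -0.0351, 0.0889]
eef_rot: [0.985, -0.173, -0.0, -0.001]
contact_force: [-0.1, 0.3, 0.1]
opening: 0.003
finger_force: 0.0
```

```bash
python3 -c "
from h import *
show();idx()"
```

```text
t33.23 rho81.2 phi157.7 z88.9 inward-x yaw err2.4 yaw-20.0 Frad_out0.2 Fccw-0.2 Fz0.1 q [-0.25  0.78  0.38  2.13 -0.81  0.37 -1.11] tilt [-0.     0.001 -1.   ] op 0.002648481944845981
top 30:198 35:190 40:186 45:180 50:171 55:159 60:146 65:132 70:120 75:110 80:106 85:106 90:108 95:109 100:105 105:95 110:89 115:88 120:88 125:89 130:89 135:89 140:90 145:91 150:91 155:91 160:90 165:90 170:91 175:92 180:92 185:91 190:92 195:93 200:93 205:95 210:98 215:102 220:104 225:102 230:113 235:160 max 246
side 160:192 165:185 170:188 175:196 230:148 235:173 max 249
```

Request:
{"name": "step_arm", "arguments": {
  "steps": [
    [[0.8,0.34,0],[0,0,0]],
    [[0.7,0,0],[0,0,0]],
    [[0.2,0,0],[0,0,0]],
    [[0.15,0,0],[0,0,0]],
    [[0,0,0],[0,0,0]]
  ]
}}

```text
clock: 33.95
tool_pos: [0.4891, -0.0452, 0.0887]
eef_rot: [0.985, -0.17, -0.003, -0.001]
contact_force: [-6.0, 1.1, 3.7]
opening: 0.004
finger_force: 3.0
```

```bash
python3 -c "
from h import *
show()"
```

```text
t33.95 rho65.3 phi161.5 z88.7 inward-x yaw err-1.0 yaw-19.6 Frad_out6.0 Fccw0.8 Fz3.7 q [-0.24  0.8   0.41  2.09 -0.79  0.42 -1.12] tilt [-0.005  0.002 -1.   ] op 0.004082878349862666
```

Request:
{"name": "step_arm", "arguments": {
  "steps": [
    [[0.16,1.08,0],[0,0,-10]],
    [[0.12,1.08,0],[0,0,-10]],
    [[0.12,1.08,0],[0,0,-10]],
    [[0.12,1.08,0],[0,0,-10]]
  ]
}}

```text
clock: 34.45
tool_pos: [0.49, -0.0885, 0.0886]
eef_rot: [0.984, 0.18, -0.003, -0.002]
contact_force: [-6.8, 0.8, 2.1]
opening: 0.007
finger_force: 2.7
```

Request:
{"name": "step_arm", "arguments": {
  "steps": [
    [[0.16,1.08,0],[0,0,-10]],
    [[0.13,1.08,0],[0,0,-10]],
    [[0.13,1.08,0],[0,0,-10]],
    [[0.13,1.08,0],[0,0,-10]]
  ]
}}

```text
clock: 34.95
tool_pos: [0.5195, -0.1226, 0.0888]
eef_rot: [0.863, 0.505, -0.003, -0.001]
contact_force: [-6.3, -1.5, 2.0]
opening: 0.005
finger_force: 2.5
```

```bash
python3 -c "
from h import *
show()"
```

```text
t34.95 rho64.8 phi-119.1 z88.8 inward-x yaw err-0.3 yaw60.6 Frad_out4.4 Fccw-4.8 Fz2.0 q [ 0.08  0.78  0.1   1.95 -0.17  0.42 -0.2 ] tilt [-0.006 -0.002 -1.   ] op 0.005362849341322791
```

Now 79° further. Nine more rows, with a little more pressure.

Request:
{"name": "step_arm", "arguments": {
  "steps": [
    [[0.18,1.07,0],[0,0,-10]],
    [[0.14,1.07,0],[0,0,-10]],
    [[0.14,1.07,0],[0,0,-10]],
    [[0.13,1.07,0],[0,0,-10]]
  ]
}}

```text
clock: 35.45
tool_pos: [0.564, -0.1294, 0.0891]
eef_rot: [0.639, 0.769, -0.002, 0.001]
contact_force: [-1.6, -5.0, 1.7]
opening: 0.004
finger_force: 1.9
```

Request:
{"name": "step_arm", "arguments": {
  "steps": [
    [[0.14,1.06,0],[0,0,-10]],
    [[0.12,1.06,0],[0,0,-10]],
    [[0.12,1.06,0],[0,0,-10]],
    [[0.12,1.06,0],[0,0,-10]],
    [[0.1,0.8,0],[0,0,-8]]
  ]
}}

```text
clock: 36.08
tool_pos: [0.6064, -0.0992, 0.0893]
eef_rot: [0.271, 0.963, -0.001, 0.002]
contact_force: [0.2, -5.1, -0.4]
opening: 0.008
finger_force: 1.7
```

```bash
python3 -c "
from h import *
show();idx()"
```

```text
t36.08 rho64.6 phi-30.9 z89.3 inward-x yaw err-0.5 yaw148.6 Frad_out2.8 Fccw-4.3 Fz-0.4 q [ 0.25  0.86 -0.29  1.7   0.38  0.63  0.77] tilt [ 0.003 -0.004 -1.   ] op 0.007761802311493422
top 0:142 5:143 10:143 15:142 20:138 25:122 30:103 35:109 40:130 45:141 50:145 55:155 60:174 65:194 140:198 145:175 150:154 155:144 160:142 165:142 170:142 175:141 180:140 185:140 190:140 195:139 200:139 205:139 210:140 215:139 220:138 225:138 230:139 235:139 240:139 245:139 250:139 255:139 260:139 265:139 270:139 275:139 280:139 285:139 290:140 295:139 300:137 305:134 310:130 315:129 320:135 325:141 330:143 335:142 340:137 345:134 350:137 355:141 max 239
side 0:133 5:145 10:155 15:158 20:158 25:154 30:130 35:97 40:109 45:144 50:159 55:164 60:174 65:187 70:200 135:198 140:186 145:175 150:166 155:162 160:162 165:161 170:160 175:160 180:159 185:159 190:158 195:158 200:158 205:157 210:157 215:157 220:157 225:156 230:156 235:157 240:157 245:157 250:156 255:156 260:156 265:156 270:156 275:156 280:155 285:155 290:152 295:146 300:139 305:132 310:125 315:120 320:120 325:123 330:130 335:136 340:134 345:127 350:123 355:125 max 235
```

Index at about 34° again: some 715° turned. Backing off and lifting clear.

Request:
{"name": "step_arm", "arguments": {
  "steps": [
    [[-0.8,0,0],[0,0,0]],
    [[-1,0,0],[0,0,0]],
    [[-0.6,0,0],[0,0,0]],
    [[0,0,-3],[0,0,0]],
    [[0,0,-4],[0,0,0]],
    [[0,0,-4],[0,0,0]],
    [[0,0,-4],[0,0,0]],
    [[-5,0,0],[0,0,0]],
    [[-5,0,0],[0,0,0]],
    [[0,0,0],[0,0,0]],
    [[0,0,0],[0,0,0]]
  ]
}}

```text
clock: 37.55
tool_pos: [0.7098, -0.1594, 0.2383]
eef_rot: [0.272, 0.962, 0.0, -0.001]
contact_force: [-0.3, -0.3, -0.3]
opening: 0.006
finger_force: 0.0
```

```bash
python3 -c "
from h import *
show();idx()
from plant import vision
a=vision.snapshot('side')['img'];b=cv2.imread('pics/side0.png')[:,:,::-1]
o=(220,140);f=lambda i:cv2.resize(i[140:365,220:460],None,fx=1.6,fy=1.6)[:,:,::-1]
cv2.imwrite('pics/end.png',np.hstack([f(b),f(a)]))"
```

```text
t37.55 rho184.2 phi-30.5 z238.3 inward-x yaw err-1.0 yaw148.5 Frad_out-0.1 Fccw-0.4 Fz-0.3 q [ 0.31  0.84 -0.36  1.17  0.29  1.18  0.98] tilt [-0.002  0.001 -1.   ] op 0.0058055772898959425
top 30:202 35:183 210:200 215:170 220:157 225:152 230:149 235:147 240:145 245:146 250:146 255:146 260:147 265:146 270:146 275:146 280:146 285:146 290:146 295:146 300:147 305:149 310:154 315:161 320:177 325:200 max 249
side 35:179 40:196 210:187 215:177 220:171 225:167 230:166 235:165 240:163 245:163 250:163 255:163 260:164 265:163 270:162 275:162 280:163 285:163 290:163 295:162 300:163 305:163 310:164 315:167 320:176 325:192 max 252
```

View pics/end.png

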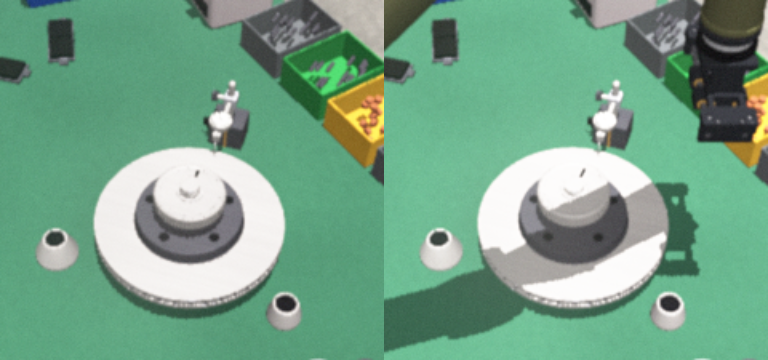

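Before and after compared: the index (crop (583,173)) is back at its start direction, the nut stands higher, and the gauge and cones are unmoved. Handing in.

```bash
python3 -c "
from plant import finish_job
print(finish_job())"
```

```text
the job is handed in; nothing more can be done
None
```

The job is handed in at about 38 s: the nut was rolled loose by about 715° (two turns, within roughly 5°) and left on its thread. The gauge and cones look unmoved, the arm is clear, and I got no verdict back.

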